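# Fetch the sample jar from behind the bottles on the shaker

## Task

The little amber jar hemmed in by three bottles on the shaker has to go on the balance. First move all three bottles to the blue side tray, then set the jar on the middle of the balance's round pan, and then put every bottle back in the very clamp of the shaker where it stood at the start. Keep the bottles and the jar upright, and leave the beaker and the pipette-tip box where they are.

Things in the scene. Friction and masses are not known exactly. Their poses are not given: they have to be found in the camera images.
- bottle_red: white plastic bottle with a red screw cap and a red band round it; body diameter 54 up to 62 mm height, then a shoulder narrowing to the neck; cap diameter 34, from 84 to 110 mm height, to be gripped from above by the cap; about 0.1 to 0.2 kg. Origin: centre of the underside, z up. At the start it stands in one of the shaker's three clamps; which one varies.
- bottle_blue: white plastic bottle with a blue screw cap and a blue band round it; body diameter 54 up to 62 mm height, then a shoulder narrowing to the neck; cap diameter 34, from 84 to 110 mm height, to be gripped from above by the cap; about 0.1 to 0.2 kg. Origin: centre of the underside, z up. At the start it stands in one of the shaker's three clamps; which one varies.
- bottle_yellow: white plastic bottle with a yellow screw cap and a yellow band round it; body diameter 54 up to 62 mm height, then a shoulder narrowing to the neck; cap diameter 34, from 84 to 110 mm height, to be gripped from above by the cap; about 0.1 to 0.2 kg. Origin: centre of the underside, z up. At the start it stands in one of the shaker's three clamps; which one varies.
- jar: small amber glass jar with a black lid, 50 mm tall; glass diameter 42 to 36 mm height, lid diameter 44 above; about 0.1 kg. Origin: centre of the underside, z up. It starts in the ring seat of the shaker, between the three taller bottles (60 mm from each, centre to centre), which leave a gripper no room.
- shaker: fixed low shaker, 220 x 220 mm, its metal plate 65 mm above the table. Origin: centre of the underside; x to its back. Bottle clamps at (x, y) = (-30, 0), (30, 60), (30, -60) mm, jar's ring seat (lip 5 mm high) at (30, 0). A clamp is four prongs 22 mm high, +-24 mm in x and y from its centre; a bottle stands between them on the plate, about 5 mm play. 22 mm posts at the plate's corners.
- tray: fixed shallow blue side tray, 260 (x) x 120 (y) mm, rim 16 mm high, walls 4 mm, inner floor 4 to 5 mm above the table; empty at the start. Origin: centre of its underside, z up. The three bottles fit side by side along its x axis, 80 mm apart. It stands to the left or the right of the shaker.
- pan (a point): centre of the top of the balance's round steel pan (diameter 110 mm, its top 65 mm above the table); z up. The balance is a fixed grey box, 240 x 180 mm and 50 mm high, with a display at its front; the pan centre lies 35 mm behind its middle along the x axis. It stands on the other side of the shaker from the tray.
- beaker: loose glass beaker, diameter 68, height 75 mm, behind the tray or the balance: leave alone. Origin: centre of the underside.
- tip_box: loose green pipette-tip box with a clear lid, 80 x 100 x 60 mm high, behind the tray or the balance: leave alone. Origin: centre of the underside.

How it is judged:
On the way, in this order (a step that is already met when the one before it is completed fails the run):
1. all three bottles stand released and upright in the side tray, the jar still in its seat (contact force between the fingers and bottle_red below 0.05 N and linear speed of each of bottle_red, bottle_blue, bottle_yellow below 0.02 m/s and angle between each of bottle_red, bottle_blue, bottle_yellow's own z axis and vertical below 0.15 rad and x of bottle_red in the frame of tray between -0.115 and 0.115 m and y of bottle_red in the frame of tray between -0.045 and 0.045 m and z of each of bottle_red, bottle_blue, bottle_yellow in the frame of tray below 0.012 m and contact force between the fingers and bottle_blue below 0.05 N and x of bottle_blue in the frame of tray between -0.115 and 0.115 m and y of bottle_blue in the frame of tray between -0.045 and 0.045 m and contact force between the fingers and bottle_yellow below 0.05 N and x of bottle_yellow in the frame of tray between -0.115 and 0.115 m and y of bottle_yellow in the frame of tray between -0.045 and 0.045 m and distance of jar from where it was at the start of the episode below 0.02 m), for 0.2 s.
2. the jar stands released and upright on the middle of the balance pan (within 15 mm) (contact force between the fingers and jar below 0.05 N and linear speed of jar below 0.02 m/s and angle between jar's own z axis and vertical below 0.15 rad and distance between jar and pan below 0.015 m), for 0.2 s.
At the end, for the whole second after the job is handed in: the jar stands upright on the pan within 15 mm of its centre, and each bottle stands upright in the clamp it started in, within 12 mm of its starting place; all released and at rest (all of step 2 and contact force between the fingers and bottle_red below 0.05 N and linear speed of each of bottle_red, bottle_blue, bottle_yellow below 0.02 m/s and angle between each of bottle_red, bottle_blue, bottle_yellow's own z axis and vertical below 0.15 rad and distance of each of bottle_red, bottle_blue, bottle_yellow from where it was at the start of the episode below 0.012 m and contact force between the fingers and bottle_blue below 0.05 N and contact force between the fingers and bottle_yellow below 0.05 N); the robot touches nothing.
It fails at once if a bottle or the jar is tipped by more than about 30 degrees (angle between any of bottle_red, bottle_blue, bottle_yellow, jar's own z axis and vertical above 0.52 rad).
It fails at once if the beaker or the tip box is shifted by more than 20 mm (distance of any of beaker, tip_box from where it was at the start of the episode above 0.02 m).
It also fails if it takes over 147 s, if anything falls off the work surface, if the arm or the gripper's body presses on something with over 40 N, if the wrist force passes 120 N, or if a joint passes its speed limit or range.

## Robot

A 6-joint arm with a two-finger parallel gripper is mounted at the origin on the work surface. World frame = base frame: x ahead of the robot, y to its left, z up, the work surface at z = 0. Lengths are in m, angles in rad, forces in N, time in s.
With the tool pointing down it reaches from about 0.35 to 0.875 m from the base axis. Payload 4.2 kg.
Tool frame: the origin (TCP) lies midway between the tips of the shut fingers; the grasp point (between the pads) lies env.hold_point_z behind it (env.hold_point_z is the distance from the TCP to the grasp point, in m); z points along the fingers, y is the line along which they close (so a half turn about z gives the same grasp; the last joint's range is limited). The gripper opens to 87 mm and grips with 3 to 60 N. Pads are 19 mm wide; open, the fingers measure 117 mm over their backs; the gripper's body (75 mm by 190 mm) begins 51 mm behind the grasp point.
Start: joints at [-0.961, 0.385, 0.008, 0, -1.194, -0.259], TCP at [0.215, -0.587, 0.223] pointing down, gripper open.
Joint ranges: [-3.14, 3.14], [-1.21, 2.06], [-1.07, 1.41], [-3.16, 2.05], [-2.99, -0.16], [-3.1, 3.1]. Speed limits (rad/s): [2.79, 2.79, 3.14, 3.14, 3.14, 3.14].

## Interface

Orientations are given as [roll, pitch, yaw] about the fixed x, y, z axes, in that order (R = Rz(yaw) Ry(pitch) Rx(roll)).
In Python, from workcell import readout, eyes, env gives the robot as it stands. The module is installed in compiled form; this text tells all that it offers.
- The arm moves only by the tool step_arm, never from a script. Its argument "rows" is one flat list of numbers, 7 for each row, row after row: the opening, from 0 (shut) to 1 (fully open), then the shift along the tool's x, y, z in mm, then the turn, a rotation vector about the tool's x, y, z in rad. In form: [hand, dx, dy, dz, wx, wy, wz, hand, dx, dy, dz, wx, wy, wz, ...]. A call has 1 to 20 rows; each row is the pose to reach, as a shift and turn from the pose commanded when the call began, along the tool's axes at that moment; what a row does not reach only later rows make up. A row lasts 1/8 s, in which the tool goes at most 62.5 mm and 10.7 degrees, less where a joint would pass 70% of its speed; a pose out of reach is approached as far as the arm can. A call with a gripper value outside its range is refused whole. The fingers move at their own pace and stop on an object; "grip_force" is the grip in N (left out, the last holds). Time passes only in rows, so rows that repeat a pose let the fingers close. It gives the time, the measured TCP pose, the force, the opening and the grip force at its end, in the units of the state.
- readout.sense(): the state, without advancing time (a new reading comes with each control period).
- eyes.read_camera(name): name is "side" or "top"; returns the picture (420x560x3 uint8, red, green, blue); there is no depth.
- eyes.get_calibration(name): a dict with "camera_matrix" (3x3 intrinsics, pixels), "k1" (the pictures are not rectified: a ray, as slopes to the right and down, at radius r is drawn at 1 + k1 r^2 times it, then the intrinsics apply), "pose" (4x4, takes a point from camera to world coordinates). Camera axes: x right, y up, looking along -z (the intrinsics and any distortion apply to the point x, -y, -z); pixel columns grow to the right and rows downward; lengths in m; the calibration is good to about 2 mm. A picture is of the moment at which its call begins. get_calibration takes no time and is no camera call.
- env.close_job(): hands the job in; it is judged then, once.
Trained networks look in the newest picture that a camera, given by its name, has taken for a name from the list of things; names that differ only in an ending like _2 or _b are one class to them, and where a whole thing is asked for, a point or a joint stands for the part that bears it (a point fixed in the world has none). Each returns a list of dicts, best first, with "conf" (0 to 1); they miss things now and then, are a little off and sometimes report something else, mostly with a low value. They report only what shows in the picture. A call takes as long as a camera call.
- eyes.search_frame(thing, camera): "box" ([left, top, right, bottom] in pixels, round what is visible of it).
- eyes.cut_out(thing, camera): "region" (420x560 bool, what is visible of it) and "box" ([left, top, right, bottom] in pixels, round what is visible of it).
The state is a dict: "time_s": time; "joint_positions": joint angles; "joint_velocities": joint speeds; "tau": joint torques, N m; "position": TCP position; "tcp_rot": TCP orientation; "ft_force": force on the tool from outside, world axes, zero at the start; "wrist_torque": the same for the moment, N m; "grip_width": finger opening in m; "grasp_force": force on a finger pad.
Only numpy, scipy, OpenCV 4.12 (cv2) and the standard library are available. Lean on these libraries where they do the work, as an engineer would, in place of code of your own. Each camera call takes 0.05 s, during which the arm holds its last target. There are 200 camera calls.

## Working session

There is one attempt and no reset: what is moved stays moved. The work goes in short steps, Python scripts to look and compute and a tool call to move; the robot and the scene stay as the last step left them, time stands still between calls to the robot, and variables do not carry over. Pictures are saved under pics/ and viewed, at most 14 in all, crops included, and the job is handed in when it is done.

Besides the shell and the picture viewer there is one more tool, called after "Emit:" as a command line: name --argument value ..., lists and objects as JSON in quotes. step_arm: Moves the arm, as the interface text tells. Its arguments: {"type":"object","properties":{"rows":{"type":"array","items":{"type":"number"}},"grip_force":{"type":"number"}},"required":["rows"]}

```bash
mkdir -p pics; cat > h.py <<'E'
import numpy as np, cv2
from workcell import readout, eyes, env
def snap(c,f):
    im=eyes.read_camera(c); cv2.imwrite('pics/'+f,im[:,:,::-1]); return im
def ray(c,u,v):
    k=eyes.get_calibration(c); K=np.array(k['camera_matrix']);P=np.array(k['pose'])
    d=np.array([(u-K[0,2])/K[0,0],(v-K[1,2])/K[1,1]]); s=d.copy()
    for _ in range(30): s=d/(1+k['k1']*(s@s))
    return P[:3,3],P[:3,:3]@np.array([s[0],-s[1],-1])
def atz(c,u,v,z):
    o,d=ray(c,u,v); return o+d*(z-o[2])/d[2]
def proj(c,p):
    k=eyes.get_calibration(c); K=np.array(k['camera_matrix']);P=np.array(k['pose'])
    q=P[:3,:3].T@(np.array(p)-P[:3,3]); s=np.array([q[0],-q[1]])/-q[2]; s=s*(1+k['k1']*(s@s))
    return np.array([K[0,0]*s[0]+K[0,2],K[1,1]*s[1]+K[1,2]])
E
python3 - <<'E'
from h import *
np.set_printoptions(precision=4,suppress=True)
for c in('top','side'):
    snap(c,c+'0.png'); k=eyes.get_calibration(c); print(c,k['pose'],k['k1'],k['camera_matrix'])
    for t in['bottle_red','bottle_blue','bottle_yellow','jar','shaker','tray','pan','beaker','tip_box']:
        for r in eyes.search_frame(t,c)[:2]: print(t,np.round(r['box'],1),round(r['conf'],2))
print(readout.sense(),env.hold_point_z)
E
```

```text
top [[-0.025   0.9851 -0.1702  0.4752]
 [-0.9986 -0.0324 -0.0409 -0.017 ]
 [-0.0458  0.169   0.9846  0.8978]
 [ 0.      0.      0.      1.    ]] -0.09388812910103782 [[413.355    0.     288.8623]
 [  0.     413.355  208.8375]
 [  0.       0.       1.    ]]
bottle_red [247.7 197.5 280.5 228.7] 0.78
bottle_blue [285.5 221.  317.2 248.3] 0.81
bottle_yellow [311.7 180.5 342.7 214.5] 0.64
jar [282.8 192.3 305.9 219.4] 0.88
shaker [237.4 159.6 366.3 288.5] 0.69
tray [419.9 199.1 482.2 325.4] 0.82
tray [103.4 220.2 201.5 342.8] 0.62
pan [101.7 223.  203.  344.6] 0.57
beaker [391.  137.5 427.2 168.2] 0.78
tip_box [155.7 144.2 205.9 186.6] 0.62
side [[-0.944   0.1491 -0.2944  0.2755]
 [-0.3296 -0.4706  0.8185  0.9397]
 [-0.0165  0.8697  0.4934  0.6642]
 [ 0.      0.      0.      1.    ]] -0.1323605435885724 [[515.1928   0.     283.1147]
 [  0.     515.1928 215.5326]
 [  0.       0.       1.    ]]
bottle_red [266.1 194.  289.9 252.7] 0.61
bottle_blue [295.1 181.3 319.2 234.4] 0.56
bottle_yellow [270.5 171.7 295.2 220. ] 0.56
jar [281.4 203.9 289.4 213.7] 0.4
shaker [235.8 199.  344.2 281.3] 0.79
tray [316.1 177.1 408.5 219. ] 0.94
pan [211.9 301.3 373.5 413.6] 0.67
beaker [259.2 172.  276.8 205.2] 0.73
tip_box [150.3 273.3 210.4 326.9] 0.68
tip_box [269.9 171.6 295.3 217.4] 0.4
{'time_s': 1.0, 'joint_positions': array([-0.9614,  0.3846,  0.0079,  0.    , -1.194 , -0.2586]), 'joint_velocities': array([-0.0004, -0.0006, -0.    , -0.0006, -0.0018, -0.0006]), 'tau': array([ -0.0005, -39.0474,  18.7622,   4.2244,   0.0154,  -0.    ]), 'position': array([ 0.2148, -0.5869,  0.2226]), 'tcp_rot': array([-3.1415,  0.    , -2.7908]), 'ft_force': array([ 0.4347,  0.0333, -0.485 ]), 'wrist_torque': array([-0.0496,  0.0023,  0.0062]), 'grasp_force': 0.0, 'grip_width': 0.0873594734723673} 0.0187
```

```bash
python3 - <<'E'
import cv2
im=cv2.imread('pics/top0.png'); cv2.imwrite('pics/top0z.png',cv2.resize(im[130:350,90:490],None,fx=2,fy=2,interpolation=cv2.INTER_CUBIC))
E
```

```text
(no output)
```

View pics/top0z.png

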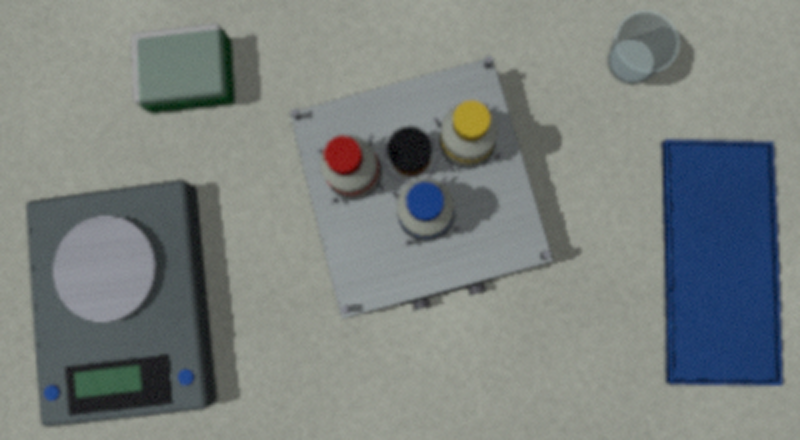

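View pics/side0.png

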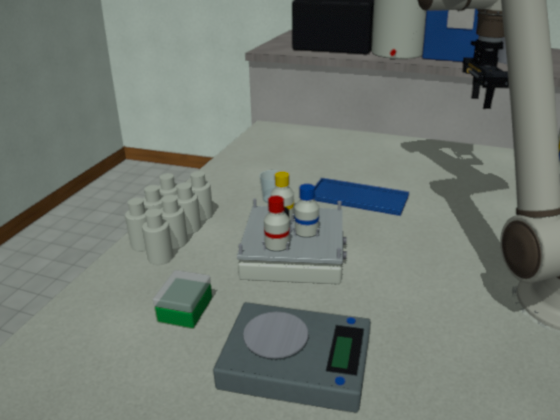

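The top view has red at the left clamp, yellow at the right clamp and blue at the front clamp. The jar is at crop pixel (410,150), with the pan on the left (+y) at (104,269) and the tray on the right (-y). Next I measure the coloured caps, the lid, the pan and the tray.

```bash
cat > meas.py <<'E'
from h import *
np.set_printoptions(precision=4,suppress=True)
def blob(im,kind,box):
    hsv=cv2.cvtColor(im,cv2.COLOR_RGB2HSV).astype(int); H,S,V=hsv[...,0],hsv[...,1],hsv[...,2]
    m={'red':((H<8)|(H>172))&(S>150),'blue':(H>100)&(H<125)&(S>130),'yellow':(H>18)&(H<32)&(S>150),'black':(V<60)}[kind]
    w=np.zeros_like(m); l,t,r,b=[int(x) for x in box]; w[t-3:b+4,l-3:r+4]=1
    m=(m&w).astype(np.uint8)
    n,lab,st,ce=cv2.connectedComponentsWithStats(m); i=1+np.argmax(st[1:,4]); return ce[i],st[i]
E
python3 - <<'E'
from meas import *
T=cv2.imread('pics/top0.png')[:,:,::-1].copy(); S=cv2.imread('pics/side0.png')[:,:,::-1].copy()
bt=dict(red=[247,197,280,215],blue=[285,220,317,240],yellow=[311,178,343,200],black=[282,192,306,219])
z=dict(red=.175,blue=.175,yellow=.175,black=.115)
for k in bt:
    c,s=blob(T,k,bt[k]); print(k,c,s,atz('top',*c,z[k]))
# sides: cap box centres at mid-cap z=.162
for k,b in dict(red=[266,194,290,212],blue=[295,181,319,200],yellow=[270,171,296,190]).items():
    c,s=blob(S,k,b); print('side',k,c,s,atz('side',*c,.164), proj('side',[0.5,0,0.16]))
# tray
hsv=cv2.cvtColor(T,cv2.COLOR_RGB2HSV); m=cv2.inRange(hsv,(100,120,30),(130,255,255)); m[:,:400]=0
n,lab,st,ce=cv2.connectedComponentsWithStats(m);i=1+np.argmax(st[1:,4])
ct=cv2.findContours((lab==i).astype(np.uint8),0,2)[0][0]; r=cv2.minAreaRect(ct);bp=cv2.boxPoints(r);print('tray',r)
P=np.array([atz('top',*p,.014) for p in bp]);print(P,P.mean(0))
for a in range(4):print(np.linalg.norm(P[a]-P[a-1]))
# shaker corners/pan guess from crop coordinates
f=lambda u,v:(90+u/2,130+v/2)
C=np.array([atz('top',*f(*p),.065) for p in[(291,112),(492,58),(551,262),(344,315)]]);print('shk',C,C.mean(0))
for a in range(4):
    d=C[a]-C[a-1];print(np.linalg.norm(d),np.arctan2(d[1],d[0]))
# pan
l,t,r,b=[110,232,172,295]; g=cv2.cvtColor(T,cv2.COLOR_RGB2GRAY)[t:b,l:r]
_,m=cv2.threshold(g,0,255,cv2.THRESH_OTSU); ct=max(cv2.findContours(m,0,1)[0],key=cv2.contourArea); e=cv2.fitEllipse(ct)
print('pan',e,atz('top',e[0][0]+l,e[0][1]+t,.065), 'diam',np.linalg.norm(atz('top',e[0][0]+l-e[1][0]/2,e[0][1]+t,.065)-atz('top',e[0][0]+l+e[1][0]/2,e[0][1]+t,.065)))
# side pan
l,t,r,b=[238,308,312,360]; g=cv2.cvtColor(S,cv2.COLOR_RGB2GRAY)[t:b,l:r]
_,m=cv2.threshold(g,0,255,cv2.THRESH_OTSU); ct=max(cv2.findContours(m,0,1)[0],key=cv2.contourArea); e=cv2.fitEllipse(ct)
print('span',e,atz('side',e[0][0]+l,e[0][1]+t,.065))
for u,v in[(52,392),(186,377),(27,203),(187,181)]: print('bal',atz('top',*f(u,v),.05))
E
```

```text
red [261.4688 207.2852] [253 199  18  18 256] [0.6046 0.0618 0.175 ]
blue [302.3258 230.1161] [294 221  18  19 267] [ 0.5614 -0.0097  0.175 ]
yellow [325.3094 189.9132] [317 181  18  19 265] [ 0.6323 -0.0529  0.175 ]
black [294.5379 205.4218] [283 194  23  24 422] [0.6168 0.0044 0.115 ]
side red [275.7598 204.1878] [269 196  16  17 229] [0.6038 0.07   0.164 ] [333.4745 197.8633]
side blue [311.807  191.3753] [300 179  23  23 373] [ 0.5499 -0.0077  0.164 ] [333.4745 197.8633]
side yellow [281.6614 178.8571] [275 172  14  15 189] [ 0.6322 -0.0471  0.164 ] [333.4745 197.8633]
tray ((450.7831726074219, 260.5264587402344), (122.18852233886719, 56.61705780029297), 88.75463104248047)
[[ 0.6379 -0.2678  0.014 ]
 [ 0.6366 -0.3927  0.014 ]
 [ 0.3772 -0.3748  0.014 ]
 [ 0.3797 -0.255   0.014 ]] [ 0.5078 -0.3226  0.014 ]
0.2585032314011187
0.12486163061910205
0.26002612616996185
0.11977647178581555
shk [[ 0.6711  0.1275  0.065 ]
 [ 0.7213 -0.0833  0.065 ]
 [ 0.5086 -0.1328  0.065 ]
 [ 0.4618  0.0752  0.065 ]] [ 0.5907 -0.0034  0.065 ]
0.21574331919381332 0.24521971827472597
0.2167810273735754 -1.3370660876297364
0.21837878027057467 -2.9131795099062874
0.2131575993137987 1.7921100162806094
pan ((31.181076049804688, 32.050209045410156), (49.30671310424805, 52.57020950317383), 23.089542388916016) [0.5137 0.3252 0.065 ] diam 0.10615231679400984
span ((37.17216873168945, 25.94674301147461), (44.41960906982422, 63.2868766784668), 87.44047546386719) [0.5124 0.3319 0.065 ]
bal [0.387  0.3832 0.05  ]
bal [0.4018 0.2401 0.05  ]
bal [0.5855 0.4183 0.05  ]
bal [0.6041 0.2414 0.05  ]
```

```bash
cat > d.py <<'E'
import sys,numpy as np
from workcell import readout
s=readout.sense(); p=s['position']; y=s['tcp_rot'][2]
if len(sys.argv)>5: y=float(sys.argv[5])
t=np.array([float(a) for a in sys.argv[1:4]]); Y=float(sys.argv[4])
w=t-p; c,n=np.cos(y),np.sin(y)
print('d',np.round([1000*(c*w[0]+n*w[1]),1000*(n*w[0]-c*w[1]),-1000*w[2]],1),'wz',round(-((Y-s['tcp_rot'][2]+np.pi)%(2*np.pi)-np.pi),4),'|',p.round(4),s['tcp_rot'].round(4),s['grip_width'].round(4),s['time_s'])
E
python3 d.py .632 -.0525 .225 -2.906
```

```text
Traceback (most recent call last):
  File "d.py", line 7, in <module>
    print('d',np.round([1000*(c*w[0]+n*w[1]),1000*(n*w[0]-c*w[1]),-1000*w[2]],1),'wz',round(-((Y-s['tcp_rot'][2]+np.pi)%(2*np.pi)-np.pi),4),'|',p.round(4),s['tcp_rot'].round(4),s['grip_width'].round(4),s['time_s'])
                                                                                                                                                                                 ^^^^^^^^^^^^^^^^^^^^^
AttributeError: 'float' object has no attribute 'round'
```

```bash
sed -i "s/s\['grip_width'\].round(4)/s['grip_width']/" d.py; python3 d.py .632 -.0525 .225 -2.906
```

```text
d [-575.4  358.5   -2.4] wz 0.1152 | [ 0.2148 -0.5869  0.2226] [-3.1415  0.     -2.7908] 0.0873594734723673 1.0
```

Emit:
step_arm --rows '[1,-58,36,-2,0,0,0.02,1,-115,72,-2,0,0,0.04,1,-173,108,-2,0,0,0.06,1,-230,143,-2,0,0,0.08,1,-288,179,-2,0,0,0.1,1,-345,215,-2,0,0,0.115,1,-403,251,-2,0,0,0.115,1,-460,287,-2,0,0,0.115,1,-518,323,-2,0,0,0.115,1,-550,343,-2,0,0,0.115,1,-575,358,-2,0,0,0.115,1,-575,358,-2,0,0,0.115,1,-575,358,-2,0,0,0.115,1,-575,358,-2,0,0,0.115]' --grip_force 20

```text
time_s: 2.75
position: [0.6311, -0.0542, 0.2248]
tcp_rot: [-3.142, -0.0, -2.907]
ft_force: [-0.7, 0.1, -0.3]
grip_width: 0.0873
grasp_force: 0.0
```

```bash
python3 d.py .632 -.0525 .144 -2.906; python3 - <<'E'
from h import *
im=snap('side','s1.png'); cv2.imwrite('pics/s1z.png',cv2.resize(im[90:270,180:420,::-1],None,fx=3,fy=3,interpolation=cv2.INTER_CUBIC))
E
```

```text
d [-1.3  1.5 80.8] wz -0.0012 | [ 0.6311 -0.0542  0.2248] [-3.1416 -0.     -2.9072] 0.08727195715354569 2.75
```

View pics/s1z.png

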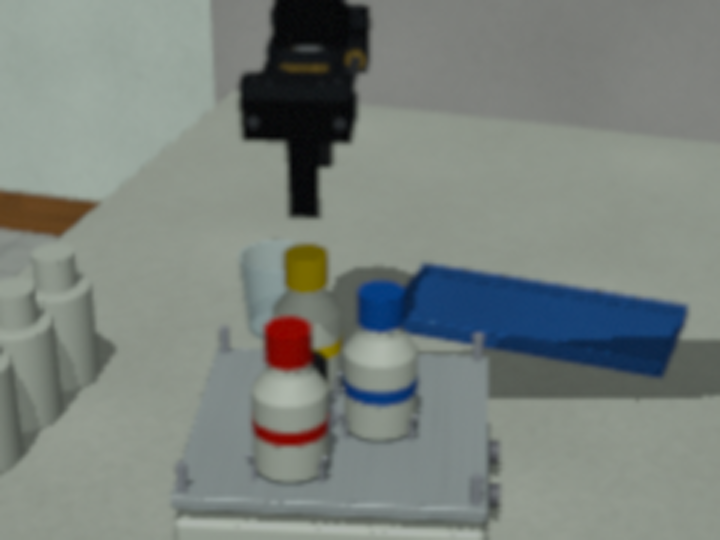

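The front finger is centred above the yellow cap (crop ~(304,215) against (306,265)). I descend and grip.

Emit:
step_arm --rows '[1,-1,2,25,0,0,0,1,-1,2,50,0,0,0,1,-1,2,70,0,0,0,1,-1,2,81,0,0,0,1,-1,2,81,0,0,0,1,-1,2,81,0,0,0]'

```text
time_s: 3.55
position: [0.6329, -0.0512, 0.1447]
tcp_rot: [-3.141, 0.002, -2.906]
ft_force: [-0.2, 0.0, 1.1]
grip_width: 0.0871
grasp_force: 0.0
```

Emit:
step_arm --rows '[0.2,0,0,0,0,0,0,0.2,0,0,0,0,0,0,0.2,0,0,0,0,0,0,0.2,0,0,0,0,0,0,0.2,0,0,0,0,0,0,0.2,0,0,0,0,0,0,0.2,0,0,0,0,0,0,0.2,0,0,0,0,0,0]' --grip_force 20

```text
time_s: 4.55
position: [0.6323, -0.0511, 0.1436]
tcp_rot: [-3.141, -0.0, -2.906]
ft_force: [0.2, -0.8, 0.4]
grip_width: 0.0326
grasp_force: 20.0
```

Emit:
step_arm --rows '[0.2,0,0,-15,0,0,0,0.2,0,0,-40,0,0,0,0.2,0,0,-65,0,0,0,0.2,0,0,-80,0,0,0,0.2,5,-12,-80,0,0,0,0.2,15,-36,-80,0,0,0,0.2,30,-72,-80,0,0,0,0.2,46,-110,-80,0,0,0,0.2,62,-148,-80,0,0,0,0.2,77,-186,-80,0,0,0,0.2,92,-222,-80,0,0,0,0.2,102,-246,-80,0,0,0,0.2,108,-259,-80,0,0,0,0.2,108,-259,-80,0,0,0,0.2,108,-259,-60,0,0,0,0.2,108,-259,-30,0,0,0,0.2,108,-259,5,0,0,0,0.2,108,-259,35,0,0,0,0.2,108,-259,50,0,0,0,0.2,108,-259,50,0,0,0]'

```text
time_s: 7.05
position: [0.5875, -0.3272, 0.0926]
tcp_rot: [3.14, -0.002, -2.905]
ft_force: [0.1, -0.1, -1.1]
grip_width: 0.0324
grasp_force: 20.0
```

```bash
python3 d.py .588 -.328 .084 -2.906; python3 - <<'E'
from h import *
im=snap('side','s2.png'); cv2.imwrite('pics/s2z.png',cv2.resize(im[90:270,220:460,::-1],None,fx=3,fy=3,interpolation=cv2.INTER_CUBIC))
E
```

```text
d [-0.3 -0.9  8.6] wz 0.0011 | [ 0.5875 -0.3272  0.0926] [ 3.1405e+00 -1.9000e-03 -2.9049e+00] 0.03242868974362791 7.05
```

View pics/s2z.png

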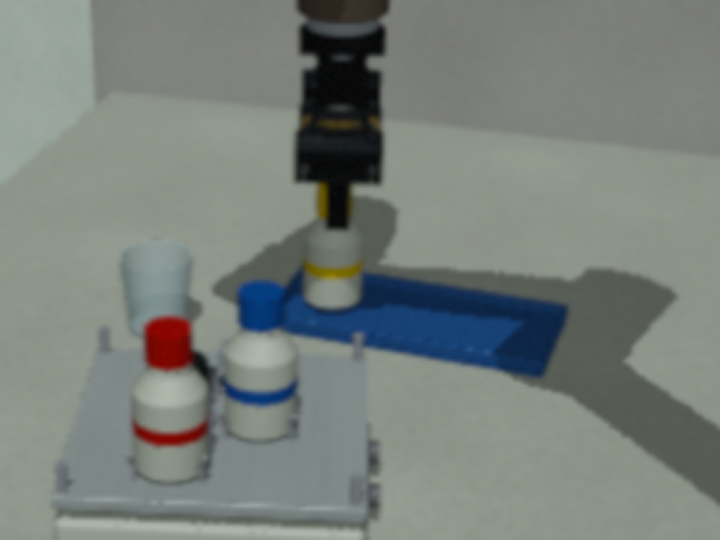

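The yellow bottle is over the back of the tray, upright, with its cap centred between the fingers to within about 3 mm. I lower, release and retreat.

Emit:
step_arm --rows '[0.2,0,0,5,0,0,0,0.2,0,0,9,0,0,0,0.2,0,0,10,0,0,0,0.2,0,0,10,0,0,0,0.2,0,0,10,0,0,0]'

```text
time_s: 7.72
position: [0.5879, -0.3281, 0.0837]
tcp_rot: [-3.141, 0.0, -2.906]
ft_force: [-0.5, 0.0, -1.5]
grip_width: 0.0326
grasp_force: 20.0
```

Emit:
step_arm --rows '[1,0,0,0,0,0,0,1,0,0,0,0,0,0,1,0,0,0,0,0,0,1,0,0,0,0,0,0,1,0,0,0,0,0,0,1,0,0,0,0,0,0,1,0,0,-10,0,0,0,1,0,0,-40,0,0,0,1,0,0,-80,0,0,0,1,0,0,-120,0,0,0,1,0,0,-140,0,0,0,1,0,0,-140,0,0,0]'

```text
time_s: 9.22
position: [0.5887, -0.3284, 0.2265]
tcp_rot: [-3.139, 0.005, -2.906]
ft_force: [0.4, 0.4, -0.8]
grip_width: 0.0873
grasp_force: 0.0
```

```bash
python3 d.py .562 -.0085 .225 -2.906
```

```text
d [-48.8 317.3   1.5] wz 0.0003 | [ 0.5887 -0.3284  0.2265] [-3.1386  0.0046 -2.9057] 0.08730770211110711 9.225
```

Emit:
step_arm --rows '[1,-4,25,-1,0,0,0,1,-12,75,-1,0,0,0,1,-20,130,-1,0,0,0,1,-29,185,-1,0,0,0,1,-37,240,-1,0,0,0,1,-45,290,-1,0,0,0,1,-49,317,-1,0,0,0,1,-49,317,-1,0,0,0,1,-49,317,-1,0,0,0,1,-49,317,-1,0,0,0]'

```text
time_s: 10.48
position: [0.5611, -0.0091, 0.2241]
tcp_rot: [-3.142, -0.001, -2.907]
ft_force: [-0.4, -0.2, 0.2]
grip_width: 0.0872
grasp_force: 0.0
```

```bash
python3 - <<'E'
from meas import *
im=snap('top','t2.png'); r=eyes.search_frame('bottle_yellow','top')[0]; print(r)
c,s=blob(im,'yellow',r['box']); print(c,s,atz('top',*c,.1145))
im=snap('side','s3.png'); cv2.imwrite('pics/s3z.png',cv2.resize(im[90:270,220:460,::-1],None,fx=3,fy=3,interpolation=cv2.INTER_CUBIC))
print(readout.sense()['position'])
E
```

```text
{'box': [439.2, 205.8, 482.5, 235.4], 'conf': 0.87}
[467.1617 214.4812] [458 206  20  17 266] [ 0.5884 -0.3261  0.1145]
[ 0.5613 -0.0091  0.2244]
```

View pics/s3z.png

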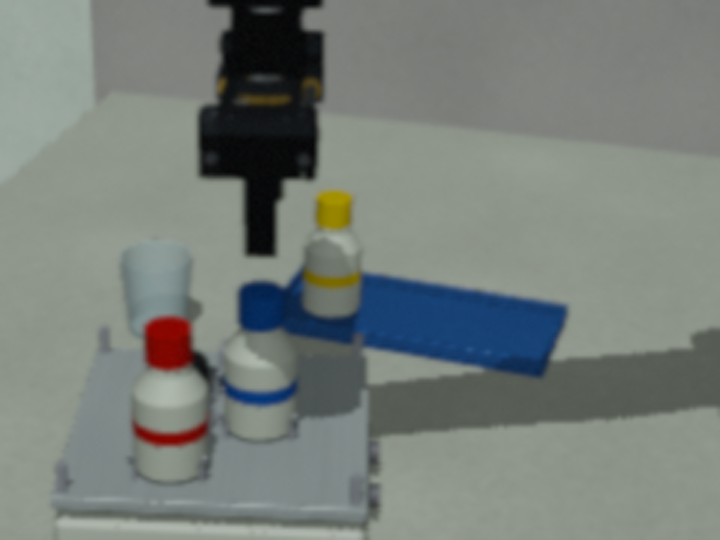

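The yellow bottle stands upright in the tray, and the finger is above the blue cap (crop (260,250) against (262,305)). The top camera reads about 2 mm high in y, so I correct by -2 mm and descend.

Emit:
step_arm --rows '[1,0,-2,25,0,0,0,1,0,-2,50,0,0,0,1,0,-2,70,0,0,0,1,0,-2,81,0,0,0,1,0,-2,81,0,0,0,1,0,-2,81,0,0,0]'

```text
time_s: 11.38
position: [0.5625, -0.0103, 0.1444]
tcp_rot: [-3.141, 0.002, -2.906]
ft_force: [-0.0, 0.1, 0.2]
grip_width: 0.087
grasp_force: 0.0
```

Emit:
step_arm --rows '[0.2,0,0,0,0,0,0,0.2,0,0,0,0,0,0,0.2,0,0,0,0,0,0,0.2,0,0,0,0,0,0,0.2,0,0,0,0,0,0,0.2,0,0,0,0,0,0,0.2,0,0,0,0,0,0,0.2,0,0,0,0,0,0]'

```text
time_s: 12.38
position: [0.5618, -0.0102, 0.1435]
tcp_rot: [3.141, 0.0, -2.906]
ft_force: [0.5, 0.9, -0.5]
grip_width: 0.0324
grasp_force: 20.0
```

Emit:
step_arm --rows '[0.2,0,0,-15,0,0,0,0.2,0,0,-40,0,0,0,0.2,0,0,-65,0,0,0,0.2,0,0,-80,0,0,0,0.2,6,-13,-80,0,0,0,0.2,18,-42,-80,0,0,0,0.2,36,-84,-80,0,0,0,0.2,55,-128,-80,0,0,0,0.2,74,-172,-80,0,0,0,0.2,92,-215,-80,0,0,0,0.2,108,-252,-80,0,0,0,0.2,119,-278,-80,0,0,0,0.2,125,-292,-80,0,0,0,0.2,125,-292,-80,0,0,0,0.2,125,-292,-60,0,0,0,0.2,125,-292,-30,0,0,0,0.2,125,-292,5,0,0,0,0.2,125,-292,35,0,0,0,0.2,125,-292,50,0,0,0,0.2,125,-292,55,0,0,0]'

```text
time_s: 14.88
position: [0.5086, -0.3228, 0.0881]
tcp_rot: [3.141, -0.001, -2.905]
ft_force: [0.5, -0.5, -1.7]
grip_width: 0.0325
grasp_force: 20.0
```

Emit:
step_arm --rows '[0.2,0,0,4,0,0,0,0.2,0,0,5,0,0,0,0.2,0,0,5,0,0,0,0.2,0,0,5,0,0,0]'

```text
time_s: 15.38
position: [0.5087, -0.3236, 0.0841]
tcp_rot: [-3.141, 0.001, -2.906]
ft_force: [0.2, 0.5, -1.4]
grip_width: 0.0324
grasp_force: 20.0
```

Emit:
step_arm --rows '[1,0,0,0,0,0,0,1,0,0,0,0,0,0,1,0,0,0,0,0,0,1,0,0,0,0,0,0,1,0,0,0,0,0,0,1,0,0,0,0,0,0,1,0,0,-10,0,0,0,1,0,0,-40,0,0,0,1,0,0,-80,0,0,0,1,0,0,-120,0,0,0,1,0,0,-140,0,0,0,1,0,0,-140,0,0,0]'

```text
time_s: 16.88
position: [0.5094, -0.3238, 0.2262]
tcp_rot: [-3.139, 0.004, -2.906]
ft_force: [0.9, -0.9, -0.7]
grip_width: 0.0871
grasp_force: 0.0
```

Emit:
step_arm --rows '[1,-10,20,-1,0,0,0,1,-33,64,-1,0,0,0,1,-60,115,-1,0,0,0,1,-87,167,-1,0,0,0,1,-114,218,-1,0,0,0,1,-141,270,-1,0,0,0,1,-165,316,-1,0,0,0,1,-177,340,-1,0,0,0,1,-183,351,-1,0,0,0,1,-183,351,-1,0,0,0,1,-183,351,-1,0,0,0]'

```text
time_s: 18.25
position: [0.604, 0.0595, 0.2243]
tcp_rot: [-3.141, -0.001, -2.907]
ft_force: [0.4, -0.5, 0.5]
grip_width: 0.0869
grasp_force: 0.0
```

```bash
python3 - <<'E'
from meas import *
im=snap('top','t3.png'); 
for k in('yellow','blue'):
    r=eyes.search_frame('bottle_'+k,'top')[0]
    hsv=cv2.cvtColor(im,cv2.COLOR_RGB2HSV); b=[int(x) for x in r['box']]; print(k,b,r['conf'])
    if k=='yellow':
        c,s=blob(im,k,b); print(c,s,atz('top',*c,.1145))
im2=snap('side','s4.png')
a=cv2.resize(im2[130:260,220:400,::-1],(400,289),interpolation=cv2.INTER_CUBIC);b=cv2.resize(im[150:295,300:500,::-1],(400,290),interpolation=cv2.INTER_CUBIC)[:289]
cv2.imwrite('pics/c4.png',np.hstack([a,b])); print(readout.sense()['position'])
E
```

```text
yellow [438, 207, 480, 232] 0.93
[467.1711 214.4563] [458 206  20  17 263] [ 0.5885 -0.3261  0.1145]
blue [433, 245, 478, 269] 0.55
[0.6043 0.0597 0.2247]
```

View pics/c4.png

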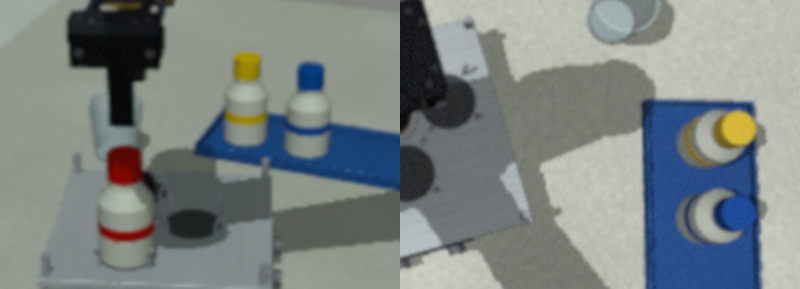

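Yellow and blue stand upright in the tray, and the finger is above the red cap in line with it. I descend on red.

Emit:
step_arm --rows '[1,0,0,25,0,0,0,1,0,0,50,0,0,0,1,0,0,70,0,0,0,1,0,0,81,0,0,0,1,0,0,81,0,0,0,1,0,0,81,0,0,0]'

```text
time_s: 19.2
position: [0.6051, 0.0607, 0.1446]
tcp_rot: [-3.141, 0.002, -2.906]
ft_force: [0.7, 0.9, -0.1]
grip_width: 0.0872
grasp_force: 0.0
```

Emit:
step_arm --rows '[0.2,0,0,0,0,0,0,0.2,0,0,0,0,0,0,0.2,0,0,0,0,0,0,0.2,0,0,0,0,0,0,0.2,0,0,0,0,0,0,0.2,0,0,0,0,0,0,0.2,0,0,0,0,0,0,0.2,0,0,0,0,0,0]'

```text
time_s: 20.2
position: [0.6045, 0.0608, 0.1436]
tcp_rot: [3.141, 0.0, -2.906]
ft_force: [0.8, 2.0, -0.1]
grip_width: 0.0325
grasp_force: 20.6
```

Emit:
step_arm --rows '[0.2,0,0,-15,0,0,0,0.2,0,0,-40,0,0,0,0.2,0,0,-65,0,0,0,0.2,0,0,-80,0,0,0,0.2,10,-13,-80,0,0,0,0.2,30,-38,-80,0,0,0,0.2,60,-76,-80,0,0,0,0.2,95,-119,-80,0,0,0,0.2,130,-163,-80,0,0,0,0.2,165,-207,-80,0,0,0,0.2,200,-251,-80,0,0,0,0.2,230,-289,-80,0,0,0,0.2,250,-314,-80,0,0,0,0.2,260,-327,-80,0,0,0,0.2,260,-327,-75,0,0,0,0.2,260,-327,-50,0,0,0,0.2,260,-327,-15,0,0,0,0.2,260,-327,20,0,0,0,0.2,260,-327,45,0,0,0,0.2,260,-327,55,0,0,0]'

```text
time_s: 22.7
position: [0.4272, -0.3167, 0.0867]
tcp_rot: [3.139, -0.003, -2.905]
ft_force: [0.2, 0.0, -1.6]
grip_width: 0.0328
grasp_force: 20.5
```

Emit:
step_arm --rows '[0.2,0,0,4,0,0,0,0.2,0,0,5,0,0,0,0.2,0,0,5,0,0,0,0.2,0,0,5,0,0,0]'

```text
time_s: 23.2
position: [0.4284, -0.3182, 0.0843]
tcp_rot: [-3.141, 0.001, -2.906]
ft_force: [-0.5, 1.0, -2.0]
grip_width: 0.0324
grasp_force: 20.5
```

Emit:
step_arm --rows '[1,0,0,0,0,0,0,1,0,0,0,0,0,0,1,0,0,0,0,0,0,1,0,0,0,0,0,0,1,0,0,0,0,0,0,1,0,0,0,0,0,0,1,0,0,-10,0,0,0,1,0,0,-40,0,0,0,1,0,0,-80,0,0,0,1,0,0,-120,0,0,0,1,0,0,-140,0,0,0,1,0,0,-140,0,0,0]'

```text
time_s: 24.7
position: [0.4289, -0.3184, 0.2259]
tcp_rot: [-3.139, 0.004, -2.906]
ft_force: [0.0, -0.8, 0.1]
grip_width: 0.087
grasp_force: 0.0
```

```bash
python3 - <<'E'
from meas import *
im=snap('top','t5.png')
for k,l in(('jar','black'),):
    r=eyes.search_frame(k,'top')[0]; c,s=blob(im,l,r['box']); print(c,s,atz('top',*c,.115))
im2=snap('side','s5.png')
a=cv2.resize(im2[130:260,220:400,::-1],(400,289),interpolation=cv2.INTER_CUBIC);b=cv2.resize(im[150:323,250:490,::-1],(400,289),interpolation=cv2.INTER_CUBIC)
cv2.imwrite('pics/c5.png',np.hstack([a,b])); print(readout.sense()['position'])
E
```

```text
[294.8787 205.0842] [284 194  22  23 404] [0.6175 0.0037 0.115 ]
[ 0.4273 -0.3176  0.2224]
```

View pics/c5.png

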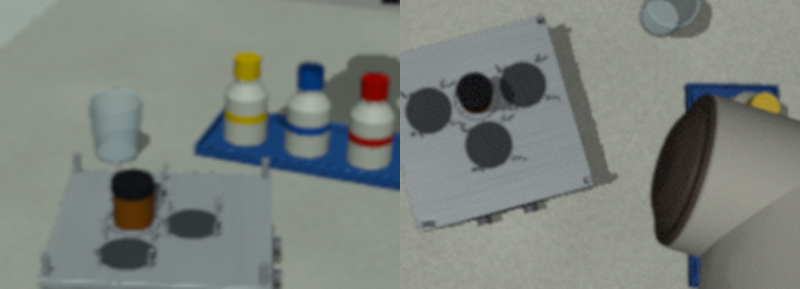

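All three bottles stand upright in the tray and the jar is alone on the shaker. Next the jar: approach, and measure the empty clamp discs.

Emit:
step_arm --rows '[1,-18,19,0,0,0,0,1,-50,52,0,0,0,0,1,-87,90,0,0,0,0,0.75,-124,128,0,0,0,0,0.75,-161,166,5,0,0,0,0.75,-198,204,10,0,0,0,0.75,-230,237,20,0,0,0,0.75,-250,258,24,0,0,0,0.75,-259,267,24,0,0,0,0.75,-259,267,24,0,0,0,0.75,-259,267,24,0,0,0]'

```text
time_s: 26.22
position: [0.617, 0.0009, 0.2]
tcp_rot: [-3.142, 0.0, -2.907]
ft_force: [0.1, -0.1, 0.4]
grip_width: 0.0654
grasp_force: 0.0
```

```bash
python3 - <<'E'
from meas import *
T=cv2.imread('pics/t5.png')[:,:,::-1].copy()
for n,(u,v) in dict(red=(267,216),yellow=(324,201),blue=(303,237)).items():
    hsv=cv2.cvtColor(T,cv2.COLOR_RGB2HSV)[...,2]; w=np.zeros_like(hsv); cv2.circle(w,(u,v),17,1,-1)
    m=((hsv<110)&(w>0)).astype(np.uint8); m=cv2.morphologyEx(m,cv2.MORPH_OPEN,np.ones((5,5),np.uint8))
    k,lab,st,ce=cv2.connectedComponentsWithStats(m); i=1+np.argmax(st[1:,4]); print(n,ce[i],st[i],atz('top',*ce[i],.066))
for k in('blue','red','yellow'):pass
im=snap('side','s6.png'); cv2.imwrite('pics/s6z.png',cv2.resize(im[130:260,220:400,::-1],(600,433),interpolation=cv2.INTER_CUBIC))
E
python3 d.py .6175 .0022 .090 -2.906
```

```text
red [266.719  215.7457] [253 202  28  28 637] [0.6062 0.0632 0.066 ]
yellow [322.2628 200.8131] [308 187  30  28 685] [ 0.6334 -0.0512  0.066 ]
blue [302.5413 236.4067] [289 223  28  29 654] [ 0.5616 -0.0087  0.066 ]
d [ -0.8   1.2 110.1] wz -0.0012 | [0.617  0.0009 0.2001] [-3.1415e+00  4.0000e-04 -2.9072e+00] 0.06566544690760615 26.275
```

View pics/s6z.png

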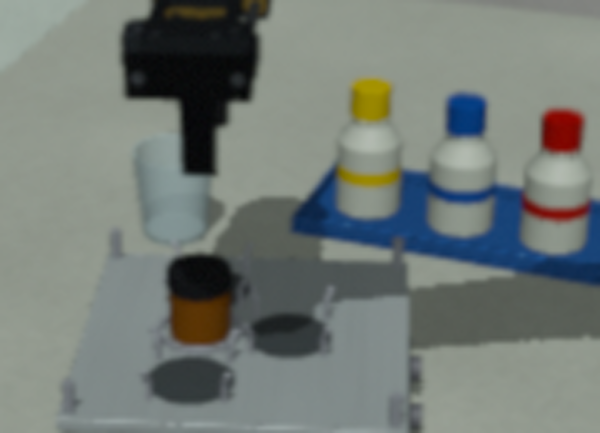

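Emit:
step_arm --rows '[0.75,0,1,30,0,0,0,0.75,0,1,60,0,0,0,0.75,0,1,85,0,0,0,0.75,0,1,102,0,0,0,0.75,0,1,110,0,0,0,0.75,0,1,110,0,0,0,0.75,0,1,110,0,0,0]'

```text
time_s: 27.15
position: [0.6179, 0.0031, 0.0906]
tcp_rot: [-3.141, 0.002, -2.906]
ft_force: [-0.6, -0.7, 0.2]
grip_width: 0.0654
grasp_force: 0.0
```

Emit:
step_arm --rows '[0.3,0,0,0,0,0,0,0.3,0,0,0,0,0,0,0.3,0,0,0,0,0,0,0.3,0,0,0,0,0,0,0.3,0,0,0,0,0,0,0.3,0,0,0,0,0,0,0.3,0,0,0,0,0,0]'

```text
time_s: 28.02
position: [0.6174, 0.0032, 0.0899]
tcp_rot: [3.142, 0.001, -2.906]
ft_force: [-1.1, 2.5, 4.4]
grip_width: 0.0422
grasp_force: 20.0
```

Emit:
step_arm --rows '[0.3,0,0,-10,0,0,0,0.3,0,0,-30,0,0,0,0.3,0,0,-60,0,0,0,0.3,0,0,-80,0,0,0,0.3,0,0,-80,0,0,0,0.3,0,0,-80,0,0,0]'

```text
time_s: 28.78
position: [0.6164, 0.0028, 0.1684]
tcp_rot: [3.141, -0.002, -2.906]
ft_force: [-0.9, 1.1, -1.3]
grip_width: 0.0418
grasp_force: 20.0
```

```bash
python3 d.py .513 .327 .170 -2.906
```

```text
d [ 24.9 339.3  -1.6] wz -0.0003 | [0.6164 0.0028 0.1684] [ 3.1412e+00 -2.2000e-03 -2.9063e+00] 0.041826618943772445 28.775
```

Emit:
step_arm --rows '[0.3,1,14,0,0,0,0,0.3,4,50,0,0,0,0,0.3,8,100,0,0,0,0,0.3,12,150,0,0,0,0,0.3,16,200,0,0,0,0,0.3,20,250,0,0,0,0,0.3,23,295,0,0,0,0,0.3,25,325,0,0,0,0,0.3,26,339,0,0,0,0,0.3,26,339,0,0,0,0,0.3,26,339,20,0,0,0,0.3,26,339,45,0,0,0,0.3,26,339,65,0,0,0,0.3,26,339,72,0,0,0,0.3,26,339,72,0,0,0,0.3,26,339,72,0,0,0]'

```text
time_s: 30.78
position: [0.5134, 0.3268, 0.0986]
tcp_rot: [3.141, 0.002, -2.906]
ft_force: [0.3, -0.3, -0.0]
grip_width: 0.0422
grasp_force: 20.0
```

```bash
python3 d.py .513 .327 .090 -2.906; python3 - <<'E'
from h import *
im=snap('top','t7.png');im2=snap('side','s7.png')
a=cv2.resize(im2[270:400,200:380,::-1],(400,289),interpolation=cv2.INTER_CUBIC);b=cv2.resize(im[200:330,80:260,::-1],(400,289),interpolation=cv2.INTER_CUBIC)
cv2.imwrite('pics/c7.png',np.hstack([a,b]))
E
```

```text
d [0.4 0.3 8.6] wz 0.0 | [0.5134 0.3268 0.0986] [ 3.1408e+00  1.7000e-03 -2.9060e+00] 0.042181456806382245 30.775
```

View pics/c7.png

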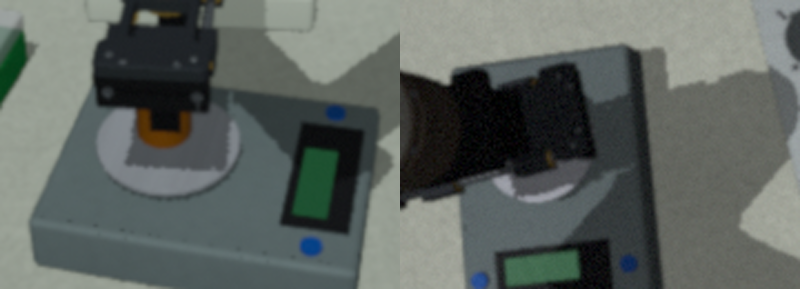

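```bash
python3 - <<'E'
from h import *
p=atz('side',162/2.222+200,270+146/2.222,.073); o,_=ray('side',280,330); h=(o-p)[:2]; h/=np.linalg.norm(h)
print('jar side',p[:2]-h*.021,'pan side',[.5124,.3319],'tcp',readout.sense()['position'])
E
```

```text
jar side [0.51905978 0.32567411] pan side [0.5124, 0.3319] tcp [0.51324025 0.32685719 0.09856194]
```

Emit:
step_arm --rows '[0.3,2,1,4,0,0,0,0.3,2,1,7,0,0,0,0.3,2,1,8,0,0,0,0.3,2,1,8,0,0,0,0.3,2,1,8,0,0,0]'

```text
time_s: 31.5
position: [0.5105, 0.3271, 0.09]
tcp_rot: [3.142, 0.0, -2.906]
ft_force: [-1.7, -1.3, 2.9]
grip_width: 0.0422
grasp_force: 20.0
```

Emit:
step_arm --rows '[0.75,0,0,0,0,0,0,0.75,0,0,0,0,0,0,0.75,0,0,0,0,0,0,0.75,0,0,0,0,0,0,0.75,0,0,-10,0,0,0,1,0,0,-40,0,0,0,1,0,0,-80,0,0,0,1,0,0,-120,0,0,0,1,0,0,-135,0,0,0,1,0,0,-135,0,0,0]'

```text
time_s: 32.75
position: [0.5107, 0.3274, 0.2256]
tcp_rot: [3.14, 0.002, -2.906]
ft_force: [0.3, 0.2, -0.0]
grip_width: 0.0866
grasp_force: 0.0
```

Emit:
step_arm --rows '[1,3,-20,0,0,0,0,1,10,-70,0,0,0,0,1,18,-125,0,0,0,0,1,26,-185,0,0,0,0,1,34,-245,0,0,0,0,1,39,-280,0,0,0,0,1,42,-300,0,0,0,0,1,42,-300,0,0,0,0,1,42,-300,0,0,0,0]'

```text
time_s: 33.88
position: [0.5392, 0.0254, 0.2236]
tcp_rot: [3.142, -0.002, -2.906]
ft_force: [0.2, 0.3, -0.5]
grip_width: 0.0872
grasp_force: 0.0
```

```bash
python3 - <<'E'
from meas import *
im=snap('top','t8.png');im2=snap('side','s8.png')
r=eyes.search_frame('jar','top')[0]; c,s=blob(im,'black',r['box']); print('jar',r['conf'],c,s,atz('top',*c,.115),'pan top .5137 .3252')
cv2.imwrite('pics/c8.png',np.hstack([cv2.resize(im2[270:400,200:380,::-1],(400,289),interpolation=cv2.INTER_CUBIC),cv2.resize(im[200:330,80:260,::-1],(400,289),interpolation=cv2.INTER_CUBIC)]))
s=readout.sense();print(s['position'],s['tcp_rot'],s['time_s'])
E
```

```text
Traceback (most recent call last):
IndexError: list index out of range
```

```bash
python3 - <<'E'
from meas import *
im=cv2.imread('pics/t8.png')[:,:,::-1].copy();im2=cv2.imread('pics/s8.png')[:,:,::-1]
cv2.imwrite('pics/c8.png',np.hstack([cv2.resize(im2[270:400,200:380,::-1],(400,289),interpolation=cv2.INTER_CUBIC),cv2.resize(im[200:330,80:260,::-1],(400,289),interpolation=cv2.INTER_CUBIC)]))
c,s=blob(im,'black',[118,240,165,290]);print(c,s,atz('top',*c,.115),'pan top .5137 .3252')
s=readout.sense();print(s['position'],s['tcp_rot'],s['time_s'])
E
```

```text
[146.3757 284.127 ] [136 259  24  35 189] [0.4727 0.2932 0.115 ] pan top .5137 .3252
[0.5396 0.0262 0.2242] [ 3.1416 -0.0007 -2.9047] 34.025
```

View pics/c8.png

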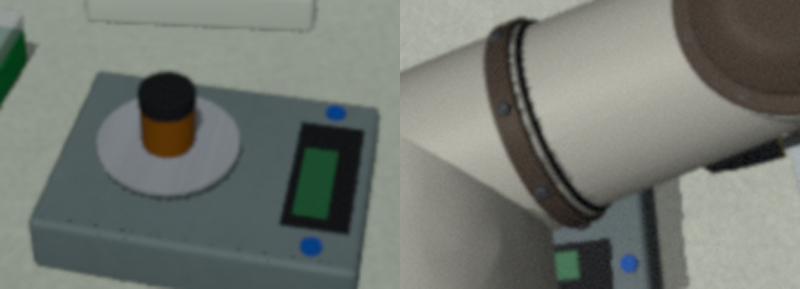

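The jar stands upright on the pan. The top view is blocked by the arm, so I move over the tray before checking centring.

Emit:
step_arm --rows '[1,12,-20,0,0,0,0,1,36,-59,0,0,0,0,1,66,-108,0,0,0,0,1,96,-157,0,0,0,0,1,126,-206,0,0,0,0,1,156,-255,0,0,0,0,1,178,-290,0,0,0,0,1,189,-308,0,0,0,0,1,189,-308,0,0,0,0,1,189,-308,0,0,0,0]'

```text
time_s: 35.28
position: [0.4278, -0.3177, 0.2245]
tcp_rot: [3.141, -0.0, -2.906]
ft_force: [-0.9, 0.4, 0.7]
grip_width: 0.0871
grasp_force: 0.0
```

```bash
python3 - <<'E'
from meas import *
im=snap('top','t9.png')
cv2.imwrite('pics/t9z.png',cv2.resize(im[200:330,80:260,::-1],(720,520),interpolation=cv2.INTER_CUBIC))
g=cv2.cvtColor(im,cv2.COLOR_RGB2HSV)[...,2]
c,s=blob(im,'black',[118,232,165,290]);print(c,s,atz('top',*c,.115),'pan top .5137 .3252')
E
python3 d.py .4281 -.3180 .0837 -2.906
```

```text
[135.786 263.28 ] [122 253  29  21 500] [0.5131 0.3156 0.115 ] pan top .5137 .3252
d [  0.   -0.6 140.9] wz 0.0011 | [ 0.428  -0.3174  0.2246] [ 3.1415e+00  1.0000e-04 -2.9049e+00] 0.08698115215121957 35.325
```

View pics/t9z.png

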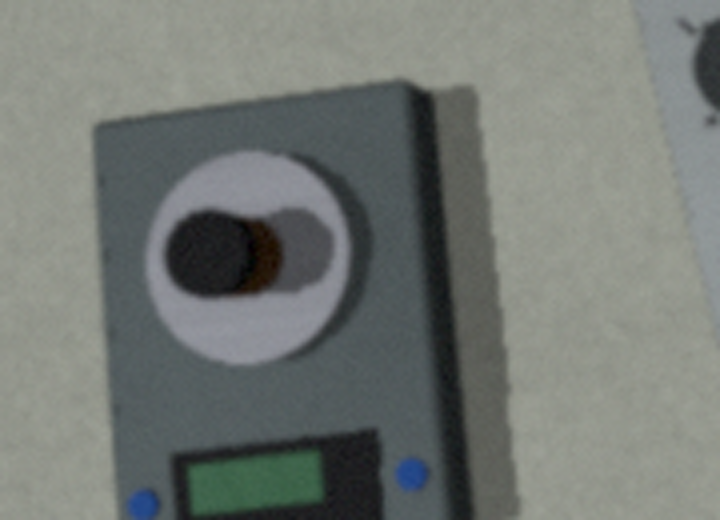

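The lid is at crop (209,253) and the pan at (249,257). Including parallax they should nearly coincide, so I compute both.

```bash
python3 - <<'E'
from h import *
f=lambda u:(u+.5)/4-.5
print('lid',atz('top',80+f(209),200+f(253),.115),'pan',atz('top',80+f(249),200+f(257),.065))
q=atz('side',200+168/2.222,270+156/2.222,.065);o,_=ray('side',280,330);h=(o-q)[:2];h/=np.linalg.norm(h);print('base side',q[:2]-h*.021)
print('lid side',atz('side',200+167/2.222,270+96/2.222,.115), 'pan side',atz('side',200+168.5/2.222,270+145/2.222,.065))
E
```

```text
lid [0.51400033 0.32359235 0.115     ] pan [0.51404447 0.32369563 0.065     ]
base side [0.5140998  0.32638543]
lid side [0.50943807 0.33638967 0.115     ] pan side [0.51021413 0.33456909 0.065     ]
```

Top view: lid and pan centres agree within about 1 mm, so the jar is well placed. Next the red bottle goes back.

Emit:
step_arm --rows '[1,0,0,30,0,0,0,1,0,0,65,0,0,0,1,0,0,100,0,0,0,1,0,0,128,0,0,0,1,0,0,141,0,0,0,1,0,0,141,0,0,0,1,0,0,141,0,0,0,0.2,0,0,141,0,0,0,0.2,0,0,141,0,0,0,0.2,0,0,141,0,0,0,0.2,0,0,141,0,0,0,0.2,0,0,141,0,0,0,0.2,0,0,141,0,0,0,0.2,0,0,141,0,0,0]'

```text
time_s: 37.08
position: [0.4279, -0.3179, 0.0835]
tcp_rot: [3.141, -0.0, -2.906]
ft_force: [-1.2, 1.1, -0.1]
grip_width: 0.0323
grasp_force: 19.9
```

Emit:
step_arm --rows '[0.2,0,0,-20,0,0,0,0.2,0,0,-55,0,0,0,0.2,0,0,-95,0,0,0,0.2,0,0,-125,0,0,0,0.2,0,0,-140,0,0,0,0.2,-10,13,-140,0,0,0,0.2,-30,38,-140,0,0,0,0.2,-60,76,-140,0,0,0,0.2,-95,119,-140,0,0,0,0.2,-130,163,-140,0,0,0,0.2,-165,207,-140,0,0,0,0.2,-200,251,-140,0,0,0,0.2,-230,289,-140,0,0,0,0.2,-250,314,-140,0,0,0,0.2,-260,327,-140,0,0,0,0.2,-260,327,-140,0,0,0,0.2,-260,327,-130,0,0,0,0.2,-260,327,-110,0,0,0,0.2,-260,327,-95,0,0,0,0.2,-260,327,-90,0,0,0]'

```text
time_s: 39.58
position: [0.6035, 0.0597, 0.1721]
tcp_rot: [-3.141, -0.003, -2.907]
ft_force: [-0.1, 0.3, -1.0]
grip_width: 0.0327
grasp_force: 20.0
```

```bash
python3 d.py .6046 .0607 .1437 -2.906; python3 - <<'E'
from h import *
im=snap('side','s10.png'); cv2.imwrite('pics/s10z.png',cv2.resize(im[130:290,210:410,::-1],(750,600),interpolation=cv2.INTER_CUBIC))
E
```

```text
d [-1.3  0.7 28.4] wz -0.001 | [0.6035 0.0597 0.1721] [-3.1414e+00 -2.7000e-03 -2.9070e+00] 0.0326562638218173 39.575
```

View pics/s10z.png

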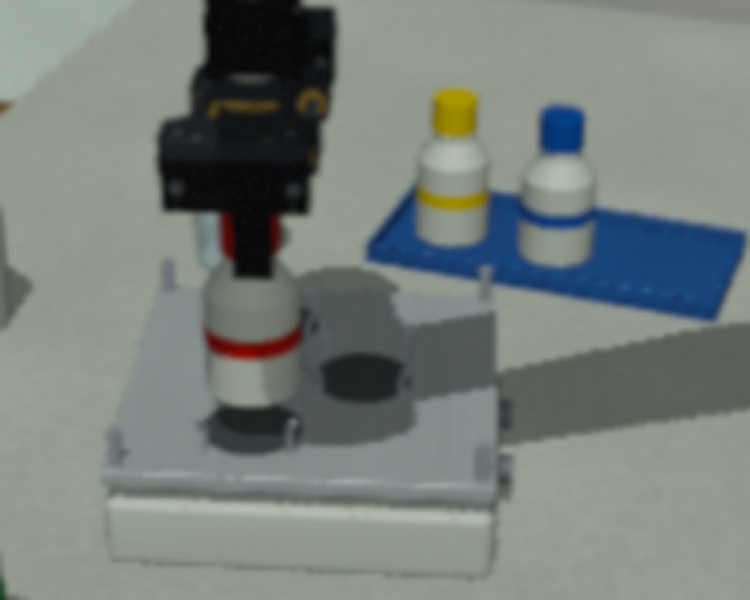

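Red is held upright, directly above its empty disc (crop (252,428)). I lower it slowly.

Emit:
step_arm --rows '[0.2,0,0,0,0,0,0,0.2,0,0,4,0,0,0,0.2,0,0,8,0,0,0,0.2,0,0,12,0,0,0,0.2,0,0,16,0,0,0,0.2,0,0,20,0,0,0,0.2,0,0,24,0,0,0,0.2,0,0,27,0,0,0,0.2,0,0,29,0,0,0,0.2,0,0,29,0,0,0,0.2,0,0,29,0,0,0]'

```text
time_s: 41.0
position: [0.6044, 0.0606, 0.1446]
tcp_rot: [3.142, 0.0, -2.906]
ft_force: [0.5, -0.6, -1.4]
grip_width: 0.0322
grasp_force: 20.0
```

Emit:
step_arm --rows '[0.2,0,0,1,0,0,0,1,0,0,1,0,0,0,1,0,0,1,0,0,0,1,0,0,1,0,0,0,1,0,0,1,0,0,0,1,0,0,1,0,0,0,1,0,0,1,0,0,0,1,0,0,-10,0,0,0,1,0,0,-40,0,0,0,1,0,0,-70,0,0,0,1,0,0,-80,0,0,0,1,0,0,-80,0,0,0,1,0,0,-80,0,0,0]'

```text
time_s: 42.62
position: [0.6036, 0.0605, 0.2232]
tcp_rot: [3.141, -0.003, -2.906]
ft_force: [0.2, -0.4, 0.0]
grip_width: 0.087
grasp_force: 0.0
```

```bash
python3 d.py .5084 -.3233 .0837 -2.906
```

```text
d [ 182.2 -351.   139.5] wz -0.0 | [0.6036 0.0605 0.2232] [ 3.1414e+00 -2.6000e-03 -2.9060e+00] 0.08701835853896742 42.625
```

Emit:
step_arm --rows '[1,10,-20,0,0,0,0,1,33,-64,0,0,0,0,1,60,-115,0,0,0,0,1,87,-167,0,0,0,0,1,114,-218,0,0,0,0,1,141,-270,0,0,0,0,1,165,-316,0,0,0,0,1,177,-340,0,0,0,0,1,183,-351,0,0,0,0,1,183,-351,0,0,0,0,1,183,-351,0,0,0,0]'

```text
time_s: 44.0
position: [0.5086, -0.3226, 0.2244]
tcp_rot: [3.141, -0.0, -2.905]
ft_force: [0.7, 0.3, -0.2]
grip_width: 0.0871
grasp_force: 0.0
```

Emit:
step_arm --rows '[1,0,0,30,0,0,0,1,0,0,65,0,0,0,1,0,0,100,0,0,0,1,0,0,128,0,0,0,1,0,0,140,0,0,0,1,0,0,140,0,0,0,1,0,0,140,0,0,0,0.2,0,0,140,0,0,0,0.2,0,0,140,0,0,0,0.2,0,0,140,0,0,0,0.2,0,0,140,0,0,0,0.2,0,0,140,0,0,0,0.2,0,0,140,0,0,0,0.2,0,0,140,0,0,0]'

```text
time_s: 45.75
position: [0.5084, -0.3233, 0.0845]
tcp_rot: [3.141, -0.0, -2.906]
ft_force: [-0.1, 0.1, 0.5]
grip_width: 0.0325
grasp_force: 20.0
```

Emit:
step_arm --rows '[0.2,0,0,-20,0,0,0,0.2,0,0,-55,0,0,0,0.2,0,0,-95,0,0,0,0.2,0,0,-125,0,0,0,0.2,0,0,-140,0,0,0,0.2,-6,13,-140,0,0,0,0.2,-18,42,-140,0,0,0,0.2,-36,84,-140,0,0,0,0.2,-55,128,-140,0,0,0,0.2,-74,172,-140,0,0,0,0.2,-92,215,-140,0,0,0,0.2,-108,252,-140,0,0,0,0.2,-119,278,-140,0,0,0,0.2,-125,292,-140,0,0,0,0.2,-125,292,-140,0,0,0,0.2,-125,292,-140,0,0,0,0.2,-125,292,-130,0,0,0,0.2,-125,292,-110,0,0,0,0.2,-125,292,-95,0,0,0,0.2,-125,292,-90,0,0,0]'

```text
time_s: 48.25
position: [0.561, -0.0109, 0.1731]
tcp_rot: [3.142, -0.003, -2.907]
ft_force: [-0.1, -0.6, -1.2]
grip_width: 0.0325
grasp_force: 20.0
```

Emit:
step_arm --rows '[0.2,0,0,0,0,0,0,0.2,0,0,4,0,0,0,0.2,0,0,8,0,0,0,0.2,0,0,12,0,0,0,0.2,0,0,16,0,0,0,0.2,0,0,20,0,0,0,0.2,0,0,24,0,0,0,0.2,0,0,27,0,0,0,0.2,0,0,29,0,0,0,0.2,0,0,30,0,0,0,0.2,0,0,30,0,0,0]'

```text
time_s: 49.62
position: [0.5623, -0.0101, 0.1454]
tcp_rot: [-3.141, 0.001, -2.905]
ft_force: [-1.3, 0.9, 3.0]
grip_width: 0.0323
grasp_force: 19.9
```

Emit:
step_arm --rows '[1,0,0,0,0,0,0,1,0,0,0,0,0,0,1,0,0,0,0,0,0,1,0,0,0,0,0,0,1,0,0,0,0,0,0,1,0,0,0,0,0,0,1,0,0,-10,0,0,0,1,0,0,-40,0,0,0,1,0,0,-70,0,0,0,1,0,0,-80,0,0,0,1,0,0,-80,0,0,0,1,4,-25,-80,0,0,0,1,12,-75,-80,0,0,0,1,20,-130,-80,0,0,0,1,29,-185,-80,0,0,0,1,37,-240,-80,0,0,0,1,45,-290,-80,0,0,0,1,49,-315,-80,0,0,0,1,49,-315,-80,0,0,0,1,49,-315,-80,0,0,0]'

```text
time_s: 52.12
position: [0.5873, -0.3273, 0.2232]
tcp_rot: [3.14, -0.002, -2.906]
ft_force: [-0.7, 0.3, 1.1]
grip_width: 0.0871
grasp_force: 0.0
```

```bash
python3 d.py .5880 -.3282 .0837 -2.906; python3 - <<'E'
from meas import *
im=snap('top','t11.png'); im2=snap('side','s11.png')
c,s=blob(im,'red',[247,190,285,215]);print('red',atz('top',*c,.175),'start .6046 .0618')
c,s=blob(im,'blue',[285,215,320,240]);print('blue',atz('top',*c,.175),'start .5614 -.0097')
for a in('s0','s11'):
  pass
cv2.imwrite('pics/s11z.png',cv2.resize(im2[130:290,210:410,::-1],(750,600),interpolation=cv2.INTER_CUBIC))
E
```

```text
d [ -0.5  -1.1 139.5] wz 0.0003 | [ 0.5873 -0.3273  0.2232] [ 3.1400e+00 -1.8000e-03 -2.9057e+00] 0.08711929332978118 52.125
red [0.6051 0.0604 0.175 ] start .6046 .0618
blue [ 0.5617 -0.0104  0.175 ] start .5614 -.0097
```

View pics/s11z.png

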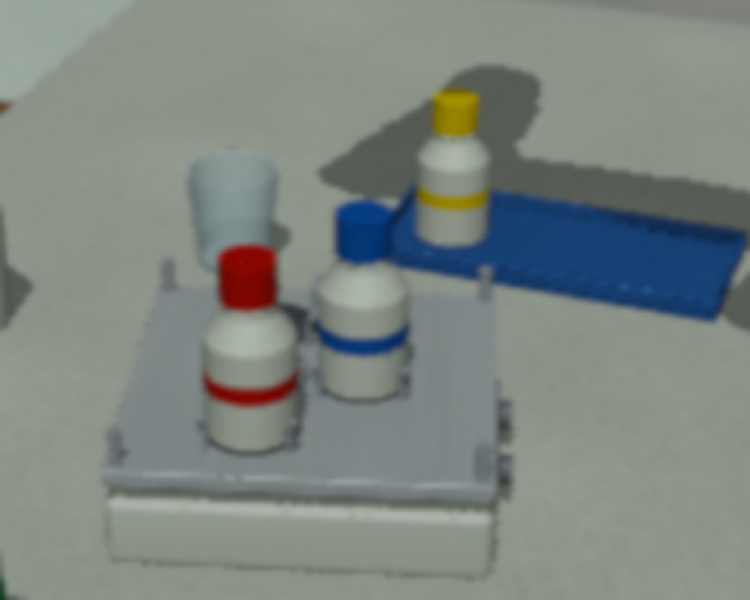

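Red and blue are back within 1.5 mm of where they started, upright. Last is yellow.

Emit:
step_arm --rows '[1,0,0,30,0,0,0,1,0,0,65,0,0,0,1,0,0,100,0,0,0,1,0,0,128,0,0,0,1,0,0,140,0,0,0,1,0,0,140,0,0,0,1,0,0,140,0,0,0,0.2,0,0,140,0,0,0,0.2,0,0,140,0,0,0,0.2,0,0,140,0,0,0,0.2,0,0,140,0,0,0,0.2,0,0,140,0,0,0,0.2,0,0,140,0,0,0,0.2,0,0,140,0,0,0]'

```text
time_s: 53.98
position: [0.5878, -0.3281, 0.0845]
tcp_rot: [-3.141, -0.0, -2.906]
ft_force: [-0.6, -1.0, 0.2]
grip_width: 0.0325
grasp_force: 20.0
```

Emit:
step_arm --rows '[0.2,0,0,-20,0,0,0,0.2,0,0,-55,0,0,0,0.2,0,0,-95,0,0,0,0.2,0,0,-125,0,0,0,0.2,0,0,-140,0,0,0,0.2,-5,12,-140,0,0,0,0.2,-15,36,-140,0,0,0,0.2,-30,72,-140,0,0,0,0.2,-46,110,-140,0,0,0,0.2,-62,148,-140,0,0,0,0.2,-77,186,-140,0,0,0,0.2,-92,222,-140,0,0,0,0.2,-102,245,-140,0,0,0,0.2,-108,257,-140,0,0,0,0.2,-108,257,-140,0,0,0,0.2,-108,257,-140,0,0,0,0.2,-108,257,-130,0,0,0,0.2,-108,257,-110,0,0,0,0.2,-108,257,-95,0,0,0,0.2,-108,257,-90,0,0,0]'

```text
time_s: 56.48
position: [0.6319, -0.0534, 0.1729]
tcp_rot: [3.141, -0.003, -2.907]
ft_force: [-0.1, -0.4, -1.6]
grip_width: 0.0322
grasp_force: 20.0
```

```bash
python3 d.py .6325 -.053 .1445 -2.906
```

```text
d [-0.7  0.3 28.4] wz -0.0006 | [ 0.6319 -0.0534  0.1729] [ 3.1412e+00 -2.7000e-03 -2.9066e+00] 0.03221009368044455 56.475
```

Emit:
step_arm --rows '[0.2,0,0,0,0,0,0,0.2,0,0,4,0,0,0,0.2,0,0,8,0,0,0,0.2,0,0,12,0,0,0,0.2,0,0,16,0,0,0,0.2,0,0,20,0,0,0,0.2,0,0,24,0,0,0,0.2,0,0,27,0,0,0,0.2,0,0,29,0,0,0,0.2,0,0,30,0,0,0,0.2,0,0,30,0,0,0]'

```text
time_s: 57.85
position: [0.6331, -0.0529, 0.1455]
tcp_rot: [-3.141, 0.001, -2.906]
ft_force: [-1.3, 0.7, 2.7]
grip_width: 0.0322
grasp_force: 20.0
```

Emit:
step_arm --rows '[1,0,0,0,0,0,0,1,0,0,0,0,0,0,1,0,0,0,0,0,0,1,0,0,0,0,0,0,1,0,0,0,0,0,0,1,0,0,0,0,0,0,1,0,0,-10,0,0,0,1,0,0,-40,0,0,0,1,0,0,-70,0,0,0,1,0,0,-80,0,0,0,1,5,-20,-80,0,0,0,1,20,-60,-80,0,0,0,1,45,-110,-80,0,0,0,1,70,-160,-80,0,0,0,1,95,-210,-80,0,0,0,1,108,-240,-80,0,0,0,1,108,-257,-80,0,0,0,1,108,-257,-80,0,0,0,1,108,-257,-80,0,0,0]'

```text
time_s: 60.22
position: [0.588, -0.327, 0.224]
tcp_rot: [3.141, -0.001, -2.905]
ft_force: [0.9, -0.7, 0.1]
grip_width: 0.0869
grasp_force: 0.0
```

```bash
python3 - <<'E'
from meas import *
im=snap('top','t12.png'); im2=snap('side','s12.png')
for k,b in dict(red=[247,197,280,215],blue=[285,220,317,240],yellow=[311,178,343,200]).items():
    c,s=blob(im,k,b);print(k,atz('top',*c,.175))
print('start .6046 .0618/.5614 -.0097/.6323 -.0529')
cv2.imwrite('pics/c12.png',np.hstack([cv2.resize(im2[150:400,180:400,::-1],(440,500)),cv2.resize(im[140:340,110:254,::-1],(360,500))]))
E
```

```text
red [0.6052 0.0604 0.175 ]
blue [ 0.5617 -0.0104  0.175 ]
yellow [ 0.6325 -0.0547  0.175 ]
start .6046 .0618/.5614 -.0097/.6323 -.0529
```

View pics/c12.png

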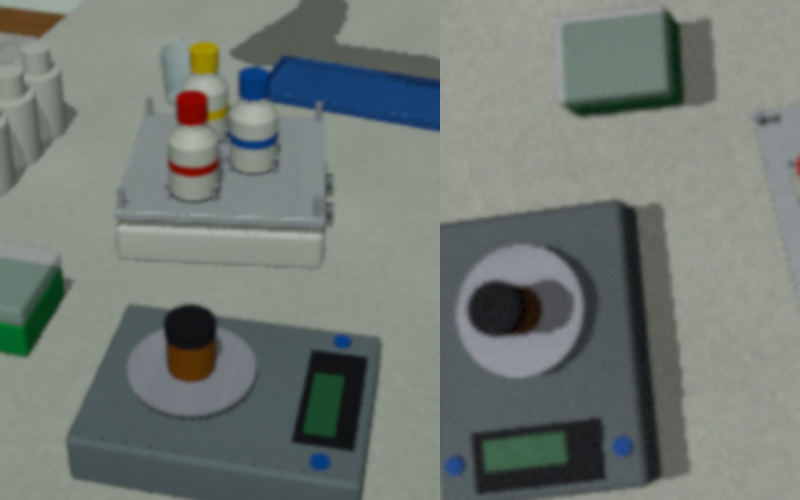

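All three bottles stand in their own clamps, within 2 mm of their starting places, and the jar is on the middle of the pan. I hand in.

```bash
python3 -c "
from workcell import env
print(env.close_job())"
```

```text
the job is handed in; nothing more can be done
None
```

I handed the job in at about 60 s of the 147 s: the jar stands upright on the pan, about centred by the top camera (the side camera read up to 8 mm off, limit 15 mm), and each bottle is back upright in its own clamp, within 2 mm of its starting place; no verdict came back.

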